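# Index the inspection-camera mast and hold it raised

### The arm

A 7-joint arm with a two-finger parallel gripper is mounted at the origin on a cart in front of the work surface, level with it; the furniture and walls round the work are solid. World frame = base frame: x ahead of the robot, y to its left, z up, the work surface at z = 0. Lengths are in m, angles in rad, forces in N, time in s.
With the tool pointing down it reaches from about 0.35 to 0.775 m from the base axis. Payload 3.1 kg.
Tool frame: the origin (TCP) lies at the very end of the fingers, on their centre line; the grasp point (between the pads) lies 19 mm behind it; z points along the fingers, y is the line along which they close (so a half turn about z gives the same grasp; the last joint's range is limited). The gripper opens to 85 mm and grips with 20 to 120 N. Pads are 22 mm wide; open, the fingers measure 114 mm over their backs; the gripper's body (76 mm by 85 mm) begins 54 mm behind the grasp point. The pads swing forward as they close: fully open they stand 13 mm farther back than shut.
Start: joints at [-1.189, 0.311, 0.014, 1.512, -0.004, 1.319, -0.027], TCP at [0.226, 0.501, 0.231] pointing down, gripper open.
Joint ranges: [-2.7, 2.7], [-0.3, 1.91], [-1.27, 1.3], [0.12, 2.57], [-1.44, 4.58], [0.2, 2.03], [-3.05, 3.05]. Speed limits (rad/s): [2.79, 2.79, 3.14, 3.14, 3.14, 3.14, 3.14].

### API

Orientations are given as a unit quaternion [x, y, z, w].
In Python, from rig import manip gives the robot as it stands.
- The arm moves only by the tool jog_arm, never from a script. Its argument "plan" is a list of rows, each an object with "dp": the shift along the tool's x, y, z in cm, a list of three; "rotation": the turn, a rotation vector about the tool's x, y, z in degrees, a list of three. In form: [{"dp": [tx, ty, tz], "rotation": [wx, wy, wz]}, ...]. A call has 1 to 10 rows; each row is the pose to reach, as a shift and turn from the pose commanded when the call began, along the tool's axes at that moment; what a row does not reach only later rows make up. A row lasts 1/12 s, in which the tool goes at most 41.7 mm and 7.16 degrees, less where a joint would pass 70% of its speed; a pose out of reach is approached as far as the arm can. A call with a gripper value outside its range is refused whole. "gripper" is the opening, from 0 (shut) to 1 (fully open), set as the call begins (left out, the last holds). The fingers move at their own pace and stop on an object; "squeeze" is the grip in N (left out, the last holds). Time passes only in rows, so rows that repeat a pose let the fingers close. It gives the time, the measured TCP pose, the force, the opening and the grip force at its end, in the units of the state.
- manip.sense(): the state, without advancing time (a new reading comes with each control period).
- manip.capture(name): name is "scene" or "top"; returns (picture, depth): 384x512x3 uint8, red, green, blue; 384x512 float32, m along the optical axis (not along the pixel's ray), 0 where there is no reading.
- manip.camera_params(name): a dict with "mtx" (3x3 intrinsics, pixels), "k1" (the pictures are not rectified: a ray, as slopes to the right and down, at radius r is drawn at 1 + k1 r^2 times it, then the intrinsics apply), "R" (3x3) and "t" (3): a world point X has camera coordinates R X + t. Camera axes: x right, y down, z forward; pixel columns grow to the right and rows downward; lengths in m; the calibration is good to about 2 mm. A picture is of the moment at which its call begins. camera_params takes no time and is no camera call.
- manip.hand_in(): hands the job in; it is judged then, once.
The state is a dict: "time_s": time; "qpos": joint angles; "joint_velocities": joint speeds; "tau": joint torques, N m; "tcp_pos": TCP position; "ee_rot": TCP orientation; "wrist_force": force on the tool from outside, world axes, zero at the start; "ft_torque": the same for the moment, N m; "gripper_width": opening from 0.0 (shut) to 1.0 (fully open); "gripper_force": force on a finger pad.
Only numpy, scipy, OpenCV 4.12 (cv2) and the standard library are available. Lean on these libraries where they do the work, as an engineer would, in place of code of your own. Each camera call takes 0.05 s, during which the arm holds its last target. There are 200 camera calls.

### The job

Set up the small inspection camera: first turn its turntable, with the mast still down, until the lens points straight over the spring index plunger on the foot and the table clicks home there. Then squeeze the release button on the side of the camera head, pull the mast up past its first stop to its second stop (both tubes fully out), and finish while still holding the camera up there, because it sinks back if let go. Leave the other things on the counter where they are.

Things in the scene. Friction and masses are not known exactly. Their poses are not given: they have to be found in the camera images.
- index_base: Fixed round grey foot, 170 mm diameter, 12 mm thick, origin at the centre of its underside, z up. Turntable and mast turn about this z axis. The dark spring index plunger housing (20 mm wide, top 30 mm high, 65 to 91 mm from the axis, small black knob outside it) is on its +x side. The foot's place and its yaw (up to 0.35 rad) vary.
- plunger_mark (a point): Top centre of the plunger housing, 78 mm from the axis along +x of the foot: the lens must point this way.
- turntable (a joint): Angle of the turntable (106 mm disc), rad, counter-clockwise from above positive; 0 = lens over the plunger, clicked home; the head's axes are the foot's turned by it. Starts at 0.75 to 1.25, range -0.7 to 1.6. Turns lightly (0.04 N m); detent bumps (felt from 0.25, crest 0.12 rad either side of 0) take up to 5 N at the handle; within 0.1 rad it centres itself.
- handle_grip (a point): Grip point of the upright round black handle pin (14 mm diameter, from 35 to 89 mm above the counter) on the turntable's tiller bar: 110 mm from the axis, opposite the lens, 68 mm above the counter. The bar (14 mm wide, top 35 mm high) runs from it along the radius to the table.
- camera_head: Grey camera block on the mast, 36 x 30 x 36 mm, origin at its centre, 156 mm above the counter with the mast down, 296 mm at the second stop; +x along the lens, z up. Button on its +y side, rubber thumb pad (24 x 24, face 18 mm from centre) on -y: pinch across y from above, 40 mm wide, 35 with the button in. 0.3 kg. Steel latch bracket under the button, top 122 mm high, stays down.
- lens_tip (a point): Centre of the front of the lens, 37 mm from the head's centre along its +x.
- release_button (a joint): Travel of the square black button, 24 x 24 mm, centred on the head's +y side, face 22 mm from its centre: 0 = out, 0.005 m = fully in (along the head's -y); 3 N to start, 7 N fully in, springs back. Its hook locks the mast down unless it is in by more than 3.5 mm; keep it in while the mast leaves its lowest 20 mm.
- upper_tube (a joint): Travel of the thin upper tube out of the lower one, 0 to 0.070 m. It moves first and lightly; at 0.070 is the first stop.
- lower_tube (a joint): Travel of the thicker lower tube out of the fixed outer one, 0 to 0.070 m, with about 4 N of friction; both at 0.070 is the second stop. The whole pull takes 6 to 12 N. The extension of the mast is the sum of both joints.
- oil_bottle: Bystander: plastic oiler bottle with a thin spout, 46 mm wide, 139 mm high, right of the mast; origin at the centre of its underside.
- tape_measure: Bystander: tape measure standing on edge, 32 x 80 x 62 mm, left of the mast; origin at the centre of its underside.
- relay_box: Bystander: black plug-in relay, 46 x 28 x 88 mm, standing left of and behind the tape measure; origin at the centre of its underside.

How it is judged:
On the way, in this order (a step that is already met when the one before it is completed fails the run):
1. the turntable is clicked home with the lens over the plunger, the mast still down (value of joint turntable between -0.06 and 0.06 rad and z of camera_head in the frame of index_base below 0.171 m), for 0.2 s.
2. the mast is pulled out past its first stop (z of camera_head in the frame of index_base above 0.236 m).
At the end, for the whole second after the job is handed in: The turntable is within 0.06 rad of its clicked-home angle, the mast within 6 mm of its second stop (head centre more than 290 mm above the foot's underside), the camera head at rest and still gripped by the fingers (more than 2 N) (z of camera_head in the frame of index_base above 0.29 m and value of joint turntable between -0.06 and 0.06 rad and contact force between the fingers and camera_head above 2 N and linear speed of camera_head below 0.02 m/s); the arm keeps its last pose, push and grip.
It fails at once if the mast is raised before the turntable is home, or the table is turned away with the mast up (z of camera_head in the frame of index_base above 0.186 m and (value of joint turntable above 0.12 rad or value of joint turntable below -0.12 rad)).
It fails at once if a bystander is pushed away or knocked over (distance of any of oil_bottle, tape_measure, relay_box from where it was at the start of the episode above 0.03 m or angle between any of oil_bottle, tape_measure, relay_box's own z axis and vertical above 0.5 rad).
It also fails if it takes over 46 s, if anything falls off the work surface, if the arm or the gripper's body presses on something with over 40 N, if the wrist force passes 120 N, or if a joint passes its speed limit or range.

## Working session

There is one attempt and no reset: what is moved stays moved. The work goes in short steps, Python scripts to look and compute and a tool call to move; the robot and the scene stay as the last step left them, time stands still between calls to the robot, and variables do not carry over. Pictures are saved under pics/ and viewed, at most 10 in all, crops included, and the job is handed in when it is done.

Besides the shell and the picture viewer there is one more tool, called after "Emit:" as name(argument=value, ...), one argument or row to a line, values as JSON. jog_arm: Moves the arm, as the interface text tells. Its arguments: {"type":"object","properties":{"plan":{"type":"array","items":{"type":"object","properties":{"dp":{"type":"array","items":{"type":"number"}},"rotation":{"type":"array","items":{"type":"number"}}}}},"gripper":{"type":"number"},"squeeze":{"type":"number"}},"required":["plan"]}

```bash
mkdir -p pics
cat > h.py <<'E'
import numpy as np, cv2
from rig import manip
def pts(name, depth):
    p=manip.camera_params(name); K=np.array(p["mtx"]);k=p["k1"];R=np.array(p["R"]);t=np.array(p["t"])
    v,u=np.mgrid[:384,:512].astype(float)
    uv=np.stack([u.ravel(),v.ravel()],1)[:,None]
    s=cv2.undistortPoints(uv,K,np.array([k,0,0,0,0.]))[:,0]
    X=np.c_[s,np.ones(len(s))]*depth.reshape(-1,1)
    W=((X-t)@R).reshape(384,512,3); W[depth<=0]=np.nan
    return W
E
python3 - <<'E'
from h import *
print({k:np.round(v,3) for k,v in manip.sense().items()})
for n in("scene","top"):
    im,d=manip.capture(n); np.savez(n,im=im,d=d); cv2.imwrite(f"pics/{n}0.png",cv2.resize(im[:,:,::-1],(768,576)))
    p=manip.camera_params(n);print(n,np.round(p["R"],3).tolist(),np.round(-np.array(p["R"]).T@p["t"],3))
E
```

```text
{'time_s': np.float64(0.0), 'qpos': array([-1.189,  0.312,  0.014,  1.513, -0.004,  1.319, -0.027]), 'joint_velocities': array([-0.   ,  0.   ,  0.001, -0.   ,  0.   ,  0.   , -0.   ]), 'tau': array([-0.0000e+00, -3.7991e+01,  1.4600e-01, -2.3059e+01,  1.2000e-02,
        1.3000e-02,  0.0000e+00]), 'tcp_pos': array([0.226, 0.501, 0.23 ]), 'ee_rot': array([ 0.21 ,  0.978, -0.001, -0.   ]), 'wrist_force': array([-0.516,  0.12 ,  0.264]), 'ft_torque': array([0.015, 0.02 , 0.008]), 'gripper_force': np.float64(0.0), 'gripper_width': np.float64(0.999)}
scene [[0.435, -0.9, 0.013], [-0.573, -0.288, -0.767], [0.694, 0.327, -0.641]] [-0.554 -0.498  1.114]
top [[0.009, -1.0, -0.004], [-0.987, -0.008, -0.162], [0.162, 0.005, -0.987]] [0.349 0.023 1.249]
```

View pics/scene0.png

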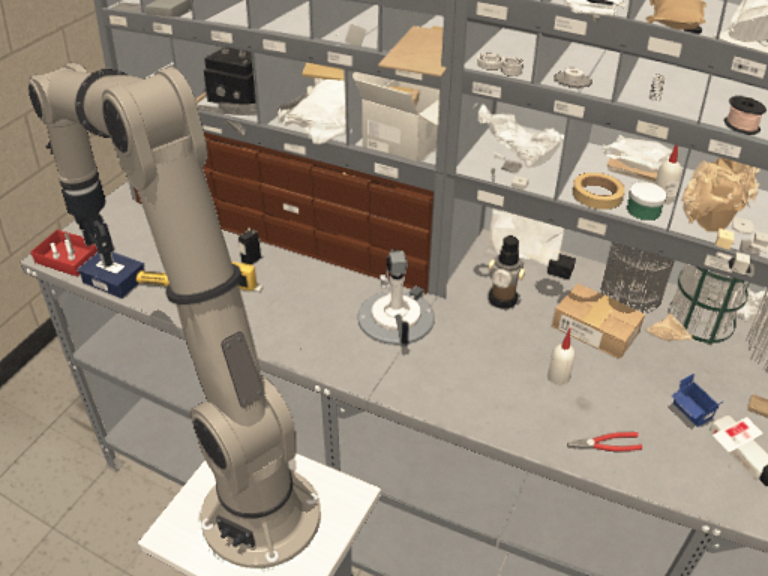

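View pics/top0.png

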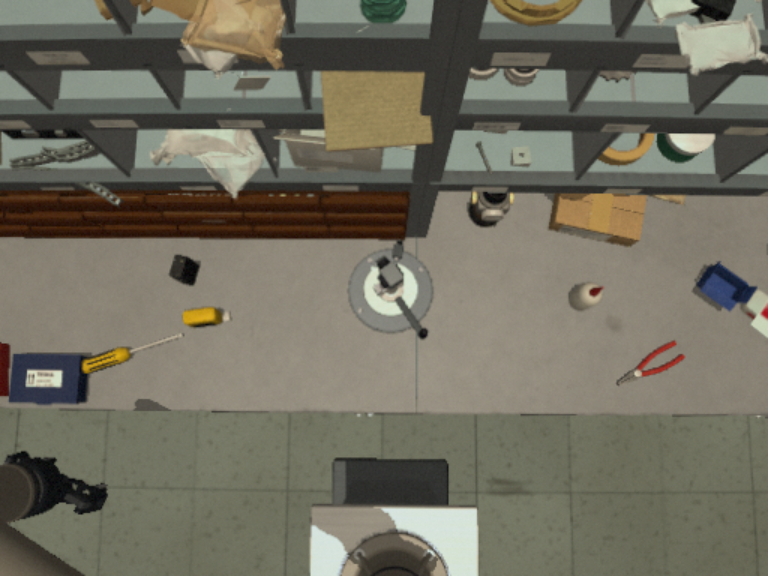

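The foot is centred near (390,290) in the upscaled top view. The plunger is at (398,248), the handle pin at (423,333) and the head at (390,270). The bystanders are well to either side. Next I'll measure.

Run:
```python
from h import *
from scipy.optimize import least_squares
z=np.load("top.npz"); W=pts("top",z["d"]); im=z["im"]
print("counter z",np.nanmedian(W[190:215,170:220,2]))
c=W[193,260,:2]; r=np.hypot(*(W[...,:2]-c).transpose(2,0,1))
H=W[...,2]
m=(r<.1)&(H>.006)&(H<.018)
P=W[m][:,:2]
# foot outline: fit via enclosing circle & edge
(cc,rad)=cv2.minEnclosingCircle(P.astype(np.float32)); print("foot",m.sum(),np.round(cc,4),rad)
from scipy.spatial import ConvexHull
h=P[ConvexHull(P).vertices]
s=least_squares(lambda q:np.hypot(*(h-q[:2]).T)-.085,cc,loss="soft_l1",f_scale=.001).x;print("fit",np.round(s,4))
c=s
r=np.hypot(*(W[...,:2]-c).transpose(2,0,1))
for n,a,b,r0,r1 in(("plunger",.024,.036,.06,.096),("handle",.08,.095,.08,.13),("head",.16,.185,0,.06),("bar",.025,.04,.055,.1)):
    m=(H>a)&(H<b)&(r>r0)&(r<r1);Q=W[m]-np.r_[c,0];
    if len(Q)==0: print(n,0);continue
    q=np.median(Q,0);print(n,m.sum(),np.round(q+np.r_[c,0],4),"r",np.hypot(*q[:2]),"ang",np.arctan2(q[1],q[0]))
    if n in("plunger","bar"): print(np.round(np.c_[np.hypot(Q[:,0],Q[:,1]),np.arctan2(Q[:,1],Q[:,0]),Q[:,2]][::max(1,len(Q)//14)],3).tolist())
    if n=="head": print(cv2.minAreaRect(Q[:,:2].astype(np.float32)*1000))
# scene cam
z2=np.load("scene.npz"); W2=pts("scene",z2["d"]); r2=np.hypot(*(W2[...,:2]-c).transpose(2,0,1));H=W2[...,2]
for n,a,b,r0,r1 in(("plunger",.024,.036,.06,.096),("handle",.045,.095,.09,.13),("head",.165,.185,0,.06)):
    m=(H>a)&(H<b)&(r2>r0)&(r2<r1);Q=W2[m]-np.r_[c,0];q=np.median(Q,0);print("S",n,m.sum(),q+np.r_[c,0],np.hypot(*q[:2]),np.arctan2(q[1],q[0]))
def crop(i,u,v,w,h,k):return cv2.resize(i[v:v+h,u:u+w,::-1],None,fx=k,fy=k,interpolation=cv2.INTER_CUBIC)
cv2.imwrite("pics/crops.png",np.hstack([crop(im,220,150,80,90,5),crop(z2["im"],225,155,80,90,5)]))
```

```text
counter z 0.0006980390636828683
foot 1324 [0.5557 0.0104] 0.09863302111625671
fit [0.5677 0.0119]
plunger 102 [ 0.6358 -0.0064  0.0316] r 0.07057861908660608 ang -0.26219007080626183
[[0.095, -0.13, 0.025], [0.093, -0.23, 0.026], [0.09, -0.271, 0.029], [0.087, -0.28, 0.029], [0.084, -0.291, 0.03], [0.074, -0.045, 0.031], [0.071, -0.048, 0.033], [0.068, -0.05, 0.033], [0.066, -0.097, 0.028], [0.061, -0.156, 0.026], [0.064, -2.593, 0.033], [0.079, -2.44, 0.032], [0.083, -2.487, 0.033], [0.086, -2.555, 0.034], [0.093, -2.564, 0.033]]
handle 213 [0.6694 0.0294 0.0899] r 0.10322812201836952 ang 0.1703804367712652
head 247 [0.5698 0.0176 0.1725] r 0.006124045424163584 ang 1.206416237429438
((7.241640567779541, 6.847646713256836), (55.70686721801758, 39.99473571777344), 35.66876220703125)
bar 140 [ 0.5215 -0.0183  0.0331] r 0.05518688006693526 ang -2.56173565906702
[[0.098, -0.186, 0.027], [0.087, -0.141, 0.034], [0.087, -0.247, 0.029], [0.078, -0.119, 0.03], [0.077, -0.201, 0.027], [0.068, -0.05, 0.033], [0.067, -0.23, 0.031], [0.059, -2.485, 0.04], [0.063, -2.536, 0.037], [0.07, -2.55, 0.038], [0.073, -2.622, 0.033], [0.085, -2.464, 0.036], [0.088, -2.531, 0.036], [0.094, -2.539, 0.034]]
S plunger 52 [ 0.63567876 -0.01023039  0.03089855] 0.07152386335001669 -0.31449711424017524
S handle 374 [ 0.6737305  -0.0180097   0.07253127] 0.11020248180864112 -0.27480420828405366
S head 115 [0.56226819 0.00834469 0.17269335] 0.006458053882590631 -2.5595877498308592
```

View pics/crops.png

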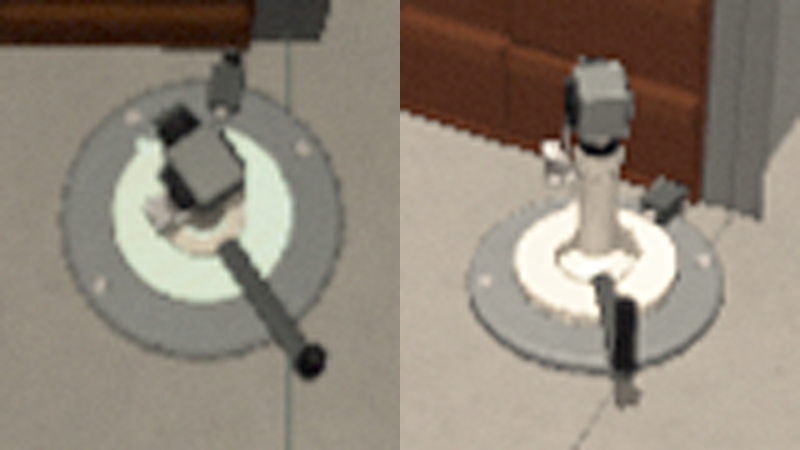

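```bash
cat >> h.py <<'E'
from scipy.optimize import least_squares
def ray(name,u,v,zz):
    p=manip.camera_params(name);R=np.array(p["R"]);t=np.array(p["t"])
    s=cv2.undistortPoints(np.array([[[u,v]]],float),np.array(p["mtx"]),np.array([p["k1"],0,0,0,0.]))[0,0]
    C=-R.T@t;d=R.T@np.r_[s,1];return C+d*(zz-C[2])/d[2]
def cloud():
    out=[]
    for n in("top","scene"):
        im,d=manip.capture(n);W=pts(n,d);out.append((n,im,W))
    return out
E
python3 - <<'E'
from h import *
for q in((232,193),(288.6,193),(260.3,165),(260.3,221)):print("edge",ray("top",*q,.012).round(4))
print("handle top",ray("top",220+310/5,150+362/5,.089).round(4),"plunger",ray("top",220+227/5,150+85/5,.03).round(4))
for n in("top","scene"):
    W=pts(n,np.load(n+".npz")["d"]);im=np.load(n+".npz")["im"].astype(int);H=W[...,2]
    r=np.hypot(W[...,0]-.556,W[...,1]-.011)
    m=(r<.092)&(r>.056)&(H>.007)&(H<.017)
    P=W[m][:,:2]
    # edge per-angle max radius
    c=P.mean(0)
    for _ in range(10):
        a=np.arctan2(*(P-c).T[::-1]);rr=np.hypot(*(P-c).T);b=(a*18/np.pi).astype(int)
        E=np.array([P[b==k][rr[b==k].argmax()] for k in np.unique(b) if rr[b==k].max()>.07])
        s=least_squares(lambda q:np.hypot(*(E-q[:2]).T)-q[2],[*c,.085],loss="soft_l1",f_scale=.001).x;c=s[:2]
    print(n,"foot",s.round(4))
    d=W[...,:2]-c;r=np.hypot(d[...,0],d[...,1]);a=np.arctan2(d[...,1],d[...,0])
    for nm,mm in(("pl",(H>.026)&(H<.035)&(r>.06)&(r<.095)&(abs(a)<.6)),("hd",(H>.045)&(H<.093)&(r>.09)&(r<.13)&(abs(a)>1)),("head",(H>.165)&(H<.185)&(r<.06))):
        Q=W[mm];print(nm,mm.sum(),np.median(Q,0).round(4),Q.min(0).round(3),Q.max(0).round(3),"r",np.median(r[mm]).round(4),"ang",np.median(a[mm]).round(3))
        if nm=="head":print(cv2.minAreaRect((Q[:,:2]*1000).astype(np.float32)))
E
```

```text
edge [0.5693 0.0943 0.012 ]
edge [ 0.5707 -0.0745  0.012 ]
edge [0.6557 0.0105 0.012 ]
edge [0.4861 0.0094 0.012 ]
handle top [ 0.4741 -0.0498  0.089 ] plunger [ 0.6453 -0.0045  0.03  ]
top foot [0.5668 0.0118 0.083 ]
pl 60 [ 0.6453 -0.0019  0.0301] [ 0.628 -0.012  0.026] [0.658 0.009 0.034] r 0.0795 ang -0.176
hd 27 [ 0.4766 -0.05    0.0869] [ 0.471 -0.056  0.049] [ 0.484 -0.044  0.091] r 0.109 ang -2.542
head 225 [0.5692 0.0152 0.1729] [ 0.546 -0.008  0.165] [0.598 0.036 0.18 ] r 0.0156 ang 0.507
((574.832275390625, 17.73232650756836), (54.6522102355957, 39.11343002319336), 29.531612396240234)
scene foot [0.5643 0.008  0.0839]
pl 30 [ 0.6375 -0.0056  0.0307] [ 0.629 -0.017  0.026] [0.658 0.004 0.035] r 0.0757 ang -0.179
hd 58 [ 0.4736 -0.0557  0.0711] [ 0.466 -0.062  0.048] [ 0.484 -0.048  0.091] r 0.1108 ang -2.529
head 115 [0.5623 0.0083 0.1727] [ 0.543 -0.013  0.165] [0.596 0.032 0.179] r 0.0156 ang 0.099
((571.8746337890625, 11.619474411010742), (54.616943359375, 40.432430267333984), 25.744495391845703)
```

```bash
cat >> h.py <<'E'
from scipy.spatial.transform import Rotation as Ro
def go(pos,ydeg):
    """dp cm / rotvec deg from the present pose to pos, tool down with tool-y at world angle ydeg"""
    s=manip.sense();R0=Ro.from_quat(s["ee_rot"]);a=np.radians(ydeg)
    y=np.r_[np.cos(a),np.sin(a),0];z=np.r_[0,0,-1.];x=np.cross(y,z)
    R1=Ro.from_matrix(np.c_[x,y,z])
    print("dp",(R0.inv().apply(np.array(pos)-s["tcp_pos"])*100).round(2),"rot",np.degrees((R0.inv()*R1).as_rotvec()).round(1))
E
python3 - <<'E'
from h import *
go([.474,-.05,.16],-57.7)
for n in("top","scene"):
    W=pts(n,np.load(n+".npz")["d"]);m=(abs(W[...,1])<.2)&(W[...,0]>.5)&(W[...,2]>.2)
    Q=W[m]
    for a in(.2,.3,.4,.5,.6): 
        q=Q[(Q[:,2]>a)&(Q[:,2]<a+.1)]
        if len(q):print(n,a,q[:,0].min().round(3))
E
```

```text
dp [-45.26 -39.99   7.12] rot [-1.000e-01  1.000e-01  1.234e+02]
top 0.2 0.663
top 0.3 0.675
top 0.4 0.664
top 0.5 0.636
top 0.6 0.678
scene 0.2 0.657
scene 0.3 0.669
scene 0.4 0.663
scene 0.5 0.633
scene 0.6 0.67
```

Emit:
jog_arm(
  plan=[
    {"dp": [-45.3, -40, 4], "rotation": [0, 0, 123.4]},
    {"dp": [-45.3, -40, 4], "rotation": [0, 0, 123.4]},
    {"dp": [-45.3, -40, 4], "rotation": [0, 0, 123.4]},
    {"dp": [-45.3, -40, 4], "rotation": [0, 0, 123.4]},
    {"dp": [-45.3, -40, 4], "rotation": [0, 0, 123.4]},
    {"dp": [-45.3, -40, 4], "rotation": [0, 0, 123.4]},
    {"dp": [-45.3, -40, 4], "rotation": [0, 0, 123.4]},
    {"dp": [-45.3, -40, 4], "rotation": [0, 0, 123.4]},
    {"dp": [-45.3, -40, 4], "rotation": [0, 0, 123.4]},
    {"dp": [-45.3, -40, 4], "rotation": [0, 0, 123.4]},
  ],
  gripper=1,
  squeeze=40,
)

```text
time_s: 0.93
tcp_pos: [0.3971, 0.1204, 0.2035]
ee_rot: [0.745, 0.668, 0.0, -0.0]
wrist_force: [0.3, -0.3, 0.1]
gripper_width: 0.997
gripper_force: 0.0
```

Run:
```python
from h import *
s=manip.sense();print(s["time_s"],s["tcp_pos"].round(4),s["qpos"].round(2))
go([.474,-.05,.16],-57.7)
```

```text
0.9333 [0.3971 0.1204 0.2035] [-0.76  0.05  0.44  1.91 -0.02  1.19 -0.42]
dp [-16.1    9.5    4.34] rot [-0.  -0.  51.5]
```

Emit:
jog_arm(
  plan=[
    {"dp": [-16.1, 9.5, 4.3], "rotation": [0, 0, 51.5]},
    {"dp": [-16.1, 9.5, 4.3], "rotation": [0, 0, 51.5]},
    {"dp": [-16.1, 9.5, 4.3], "rotation": [0, 0, 51.5]},
    {"dp": [-16.1, 9.5, 4.3], "rotation": [0, 0, 51.5]},
    {"dp": [-16.1, 9.5, 4.3], "rotation": [0, 0, 51.5]},
    {"dp": [-16.1, 9.5, 4.3], "rotation": [0, 0, 51.5]},
    {"dp": [-16.1, 9.5, 4.3], "rotation": [0, 0, 51.5]},
    {"dp": [-16.1, 9.5, 4.3], "rotation": [0, 0, 51.5]},
    {"dp": [-16.1, 9.5, 4.3], "rotation": [0, 0, 51.5]},
    {"dp": [-16.1, 9.5, 4.3], "rotation": [0, 0, 51.5]},
  ],
)

```text
time_s: 1.77
tcp_pos: [0.4748, -0.047, 0.1606]
ee_rot: [0.959, 0.282, -0.0, -0.0]
wrist_force: [0.1, 0.0, 0.4]
gripper_width: 0.999
gripper_force: 0.0
```

Run:
```python
from h import *
s=manip.sense();print(s["time_s"],s["tcp_pos"].round(4),s["qpos"].round(2))
go([.474,-.051,.049],-57.7)
```

```text
1.7667 [ 0.4748 -0.047   0.1606] [-0.53  0.26  0.72  1.83 -0.19  1.12 -0.75]
dp [-0.29  0.3  11.16] rot [-0.   0.   0.5]
```

Emit:
jog_arm(
  plan=[
    {"dp": [-0.3, 0.3, 4], "rotation": [0, 0, 0]},
    {"dp": [-0.3, 0.3, 8], "rotation": [0, 0, 0]},
    {"dp": [-0.3, 0.3, 11], "rotation": [0, 0, 0]},
    {"dp": [-0.3, 0.3, 11], "rotation": [0, 0, 0]},
    {"dp": [-0.3, 0.3, 11], "rotation": [0, 0, 0]},
  ],
)

```text
time_s: 2.18
tcp_pos: [0.4728, -0.0512, 0.0501]
ee_rot: [0.96, 0.282, -0.002, -0.0]
wrist_force: [-0.6, -0.5, -0.3]
gripper_width: 1.001
gripper_force: 0.0
```

Emit:
jog_arm(
  plan=[
    {"dp": [0, 0, 0], "rotation": [0, 0, 0]},
    {"dp": [0, 0, 0], "rotation": [0, 0, 0]},
    {"dp": [0, 0, 0], "rotation": [0, 0, 0]},
    {"dp": [0, 0, 0], "rotation": [0, 0, 0]},
    {"dp": [0, 0, 0], "rotation": [0, 0, 0]},
    {"dp": [0, 0, 0], "rotation": [0, 0, 0]},
    {"dp": [0, 0, 0], "rotation": [0, 0, 0]},
    {"dp": [0, 0, 0], "rotation": [0, 0, 0]},
    {"dp": [0, 0, 0], "rotation": [0, 0, 0]},
    {"dp": [0, 0, 0], "rotation": [0, 0, 0]},
  ],
  gripper=0,
)

```text
time_s: 3.02
tcp_pos: [0.4748, -0.0519, 0.0515]
ee_rot: [0.96, 0.281, 0.001, 0.0]
wrist_force: [-0.9, 0.3, 6.5]
gripper_width: 0.151
gripper_force: 39.2
```

Run:
```python
from h import *
s=manip.sense();print(s["time_s"],s["tcp_pos"].round(4),s["qpos"].round(2),s["gripper_width"])
h=s["tcp_pos"][:2]; 
for nm,c in(("A",np.array([.569,.0105])),):
    R0=Ro.from_quat(s["ee_rot"]);v=h-c;r=np.hypot(*v);a0=np.arctan2(v[1],v[0]);print("r",r,"ang",a0)
    a1=-.19-np.pi; d=a1-a0; print("turn deg",np.degrees(d))
    for k in range(1,8):
        f=k/7;a=a0+d*f;p=c+r*np.r_[np.cos(a),np.sin(a)]
        print((R0.inv().apply(np.r_[p-h,0])*100).round(2),"rotz",round(-np.degrees(d*f),1))
```

```text
3.0167 [ 0.4748 -0.0519  0.0515] [-0.45  0.41  0.66  1.96 -0.32  0.87 -0.62] 0.15110913043025195
r 0.1129693821906161 ang -2.5566086035776143
turn deg -44.403315255653354
[ 0.05 -1.25 -0.  ] rotz 6.3
[ 0.24 -2.49 -0.  ] rotz 12.7
[ 0.56 -3.69 -0.  ] rotz 19.0
[ 1.01 -4.86 -0.  ] rotz 25.4
[ 1.59 -5.97 -0.  ] rotz 31.7
[ 2.29 -7.   -0.  ] rotz 38.1
[ 3.1  -7.96 -0.  ] rotz 44.4
```

Emit:
jog_arm(
  plan=[
    {"dp": [0.05, -1.25, 0], "rotation": [0, 0, 6.3]},
    {"dp": [0.24, -2.49, 0], "rotation": [0, 0, 12.7]},
    {"dp": [0.56, -3.7, 0], "rotation": [0, 0, 19]},
    {"dp": [1.0, -4.85, 0], "rotation": [0, 0, 25.4]},
    {"dp": [1.6, -5.95, 0], "rotation": [0, 0, 31.7]},
    {"dp": [2.3, -7.0, 0], "rotation": [0, 0, 38.1]},
    {"dp": [3.1, -7.95, 0], "rotation": [0, 0, 44.4]},
    {"dp": [3.1, -7.95, 0], "rotation": [0, 0, 44.4]},
    {"dp": [3.1, -7.95, 0], "rotation": [0, 0, 44.4]},
    {"dp": [3.1, -7.95, 0], "rotation": [0, 0, 44.4]},
  ],
)

```text
time_s: 3.85
tcp_pos: [0.458, 0.0314, 0.0515]
ee_rot: [0.995, -0.103, 0.001, 0.0]
wrist_force: [-1.7, -1.5, 6.8]
gripper_width: 0.149
gripper_force: 41.2
```

Run:
```python
from h import *
s=manip.sense();print(s["time_s"],s["tcp_pos"].round(4),s["qpos"].round(2),s["gripper_width"],s["wrist_force"])
v=s["tcp_pos"][:2]-[.569,.0105];print(np.hypot(*v),np.arctan2(v[1],v[0])+0.19-np.pi)
```

```text
3.85 [0.458  0.0314 0.0515] [-0.78  0.42  0.85  2.01 -0.41  0.88 -1.49] 0.14881564681873158 [-1.66080307 -1.48330489  6.81462101]
0.11292307823780676 0.004197328385563637
```

Emit:
jog_arm(
  plan=[
    {"dp": [0, 0, 0], "rotation": [0, 0, 0]},
    {"dp": [0, 0, 0], "rotation": [0, 0, 0]},
    {"dp": [0, 0, 0], "rotation": [0, 0, 0]},
    {"dp": [0, 0, 0], "rotation": [0, 0, 0]},
    {"dp": [0, 0, 0], "rotation": [0, 0, 0]},
    {"dp": [0, 0, 0], "rotation": [0, 0, 0]},
    {"dp": [0, 0, -4], "rotation": [0, 0, 0]},
    {"dp": [0, 0, -8], "rotation": [0, 0, 0]},
    {"dp": [0, 0, -12], "rotation": [0, 0, 0]},
    {"dp": [0, 0, -15], "rotation": [0, 0, 0]},
  ],
  gripper=1,
)

```text
time_s: 4.68
tcp_pos: [0.4583, 0.0315, 0.2037]
ee_rot: [0.995, -0.103, 0.001, -0.0]
wrist_force: [0.5, 0.7, 0.2]
gripper_width: 1.004
gripper_force: 0.0
```

Emit:
jog_arm(
  plan=[
    {"dp": [-10, 0, -4], "rotation": [0, 0, 0]},
    {"dp": [-10, 0, -4], "rotation": [0, 0, 0]},
    {"dp": [-10, 0, -4], "rotation": [0, 0, 0]},
    {"dp": [-10, 0, -4], "rotation": [0, 0, 0]},
  ],
)

```text
time_s: 5.02
tcp_pos: [0.3566, 0.0544, 0.2421]
ee_rot: [0.995, -0.1, -0.001, -0.004]
wrist_force: [0.4, 0.6, -0.3]
gripper_width: 0.993
gripper_force: 0.0
```

Run:
```python
from h import *
s=manip.sense();print(s["time_s"],s["tcp_pos"].round(4),s["qpos"].round(2))
ims=[]
for n,im,W in cloud():
    H=W[...,2];c=np.r_[.569,.0105];d=W[...,:2]-c;r=np.hypot(d[...,0],d[...,1]);a=np.arctan2(d[...,1],d[...,0])
    for nm,mm in(("pl",(H>.026)&(H<.035)&(r>.06)&(r<.095)&(abs(a)<.6)),("hd",(H>.045)&(H<.093)&(r>.09)&(r<.13)&(abs(a)>1)),("head",(H>.165)&(H<.185)&(r<.06))):
        Q=W[mm]
        if len(Q)>2:
            print(n,nm,mm.sum(),np.median(Q,0).round(4),"ang",np.median(a[mm]).round(3))
            if nm=="head":print(cv2.minAreaRect((Q[:,:2]*1000).astype(np.float32)))
    u,v=(220,150) if n=="top" else (225,155)
    ims.append(cv2.resize(im[v:v+90,u:u+80,::-1],None,fx=5,fy=5,interpolation=cv2.INTER_CUBIC))
cv2.imwrite("pics/c2.png",np.hstack(ims))
```

```text
5.0167 [0.3566 0.0544 0.2421] [-1.18 -0.19  0.86  1.96  0.14  1.31 -2.13]
top pl 49 [ 0.6475 -0.0033  0.031 ] ang -0.172
top hd 17 [0.4604 0.0302 0.0864] ang 2.966
top head 224 [0.5699 0.0101 0.1734] ang -0.017
((577.6890258789062, 11.904855728149414), (39.03981399536133, 54.52635955810547), 79.73424530029297)
scene pl 37 [ 0.6414 -0.0069  0.0293] ang -0.222
scene hd 52 [0.4559 0.0256 0.0716] ang 3.011
scene head 112 [0.5657 0.0067 0.1726] ang -0.389
((568.51025390625, 4.350170135498047), (46.08650207519531, 51.77391815185547), 44.997222900390625)
```

View pics/c2.png

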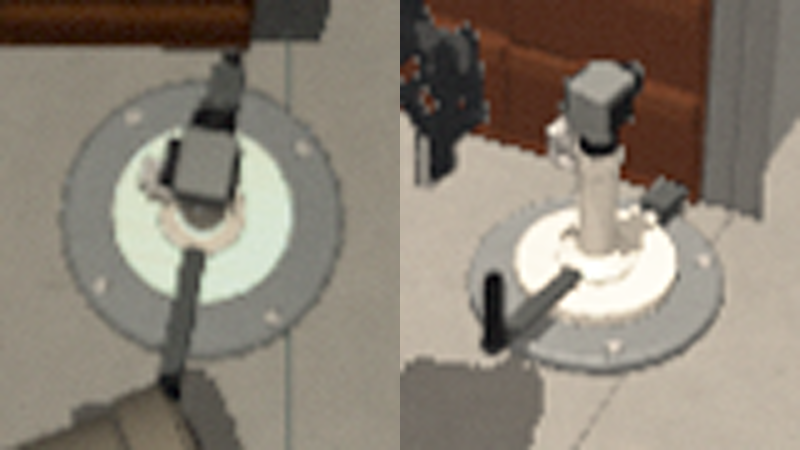

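The lens, in the crop at (215,120), now points straight over the plunger at (228,80). The bar at (185,310) lies on the same line. Next I'll go above the head.

Run:
```python
from h import *
go([.5685,.011,.242],-100.3)
```

```text
dp [21.32 -0.11 -0.07] rot [-0.2 -0.  -1.4]
```

Emit:
jog_arm(
  plan=[
    {"dp": [4, 0, 0], "rotation": [0, 0, -1.4]},
    {"dp": [8, 0, 0], "rotation": [0, 0, -1.4]},
    {"dp": [12, 0, 0], "rotation": [0, 0, -1.4]},
    {"dp": [16, 0, 0], "rotation": [0, 0, -1.4]},
    {"dp": [20, -0.1, 0], "rotation": [0, 0, -1.4]},
    {"dp": [21.3, -0.1, 0], "rotation": [0, 0, -1.4]},
    {"dp": [21.3, -0.1, 0], "rotation": [0, 0, -1.4]},
    {"dp": [21.3, -0.1, 0], "rotation": [0, 0, -1.4]},
  ],
)

```text
time_s: 5.78
tcp_pos: [0.5687, 0.0077, 0.2388]
ee_rot: [0.996, -0.092, -0.001, 0.002]
wrist_force: [-0.3, -0.6, -0.1]
gripper_width: 0.999
gripper_force: 0.0
```

Run:
```python
from h import *
s=manip.sense();print(s["tcp_pos"].round(4),s["qpos"].round(2));go([.5685,.011,.137],-100.3)
```

```text
[0.5687 0.0077 0.2388] [-0.74  0.5   1.04  1.47 -0.43  1.42 -1.44]
dp [-0.06 -0.37 10.18] rot [ 0.3  0.1 -0.3]
```

Emit:
jog_arm(
  plan=[
    {"dp": [0, -0.3, 3], "rotation": [0, 0, 0]},
    {"dp": [0, -0.3, 6], "rotation": [0, 0, 0]},
    {"dp": [0, -0.3, 8.5], "rotation": [0, 0, 0]},
    {"dp": [0, -0.3, 10.2], "rotation": [0, 0, 0]},
    {"dp": [0, -0.3, 10.2], "rotation": [0, 0, 0]},
    {"dp": [0, -0.3, 10.2], "rotation": [0, 0, 0]},
  ],
)

```text
time_s: 6.28
tcp_pos: [0.5675, 0.0133, 0.1385]
ee_rot: [0.996, -0.09, -0.001, -0.0]
wrist_force: [0.5, -0.5, 1.0]
gripper_width: 1.0
gripper_force: 0.0
```

Run:
```python
from h import *
s=manip.sense();print(s["tcp_pos"].round(4),s["wrist_force"].round(1));go([.5685,.011,.137],-100.3)
```

```text
[0.5675 0.0133 0.1385] [ 0.5 -0.5  1. ]
dp [0.14 0.21 0.15] rot [ 0.   0.1 -0.1]
```

Emit:
jog_arm(
  plan=[
    {"dp": [0, 0.1, 0.1], "rotation": [0, 0, 0]},
    {"dp": [0, 0.1, 0.1], "rotation": [0, 0, 0]},
    {"dp": [0, 0.1, 0.1], "rotation": [0, 0, 0]},
    {"dp": [0, 0.1, 0.1], "rotation": [0, 0, 0]},
    {"dp": [0, 0.1, 0.1], "rotation": [0, 0, 0]},
    {"dp": [0, 0.1, 0.1], "rotation": [0, 0, 0]},
    {"dp": [0, 0.1, 0.1], "rotation": [0, 0, 0]},
    {"dp": [0, 0.1, 0.1], "rotation": [0, 0, 0]},
    {"dp": [0, 0.1, 0.1], "rotation": [0, 0, 0]},
    {"dp": [0, 0.1, 0.1], "rotation": [0, 0, 0]},
  ],
  gripper=0,
  squeeze=50,
)

```text
time_s: 7.12
tcp_pos: [0.569, 0.0096, 0.1397]
ee_rot: [0.996, -0.091, 0.001, 0.001]
wrist_force: [-2.3, -2.7, 5.8]
gripper_width: 0.395
gripper_force: 52.6
```

Run:
```python
from h import *
s=manip.sense();print(s["tcp_pos"].round(4),s["wrist_force"].round(1),s["ft_torque"].round(2),s["gripper_width"]*85,s["qpos"].round(2))
im,d=manip.capture("scene");cv2.imwrite("pics/c3.png",cv2.resize(im[100:250,190:350,::-1],None,fx=4,fy=4))
```

```text
[0.569  0.0096 0.1397] [-2.3 -2.7  5.8] [-0.28  0.41  0.05] 33.58651848019261 [-0.71  0.57  0.99  1.62 -0.5   1.22 -1.38]
```

View pics/c3.png

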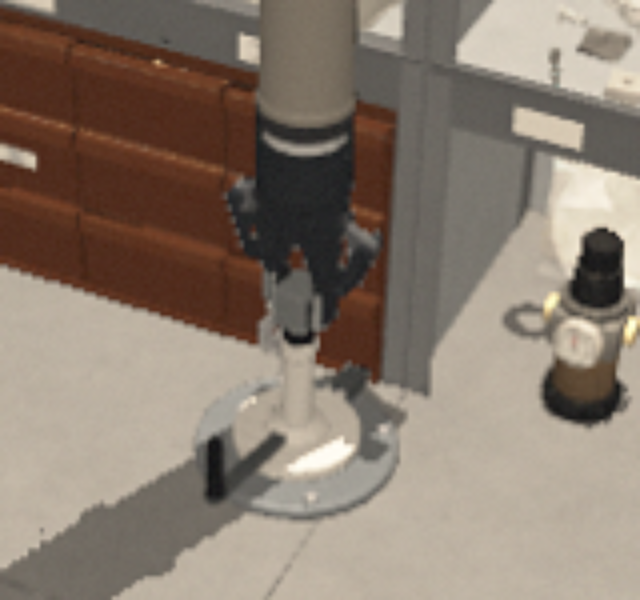

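The fingers straddle the head at (297,300) in the crop. The 35 mm width means the button is in, so I'll pull now.

Emit:
jog_arm(
  plan=[
    {"dp": [0, 0, -0.7], "rotation": [0, 0, 0]},
    {"dp": [0, 0, -1.4], "rotation": [0, 0, 0]},
    {"dp": [0, 0, -2.1], "rotation": [0, 0, 0]},
    {"dp": [0, 0, -2.8], "rotation": [0, 0, 0]},
    {"dp": [0, 0, -3.5], "rotation": [0, 0, 0]},
    {"dp": [0, 0, -4.2], "rotation": [0, 0, 0]},
    {"dp": [0, 0, -4.9], "rotation": [0, 0, 0]},
    {"dp": [0, 0, -5.6], "rotation": [0, 0, 0]},
    {"dp": [0, 0, -6.3], "rotation": [0, 0, 0]},
    {"dp": [0, 0, -6.3], "rotation": [0, 0, 0]},
  ],
)

```text
time_s: 8.0
tcp_pos: [0.5688, 0.01, 0.2025]
ee_rot: [0.996, -0.091, 0.001, 0.001]
wrist_force: [0.1, -4.9, -2.8]
gripper_width: 0.401
gripper_force: 52.0
```

Run:
```python
from h import *
s=manip.sense();print(s["tcp_pos"].round(4),s["wrist_force"].round(1),s["gripper_width"]*85,s["qpos"].round(2));go([.569,.0096,.28],-100.5)
```

```text
[0.5688 0.01   0.2025] [ 0.1 -4.9 -2.8] 34.06426437991235 [-0.74  0.52  1.03  1.53 -0.45  1.34 -1.42]
dp [ 0.04  0.04 -7.75] rot [ 0.1 -0.1  0. ]
```

Emit:
jog_arm(
  plan=[
    {"dp": [0, 0, -0.8], "rotation": [0, 0, 0]},
    {"dp": [0, 0, -1.6], "rotation": [0, 0, 0]},
    {"dp": [0, 0, -2.4], "rotation": [0, 0, 0]},
    {"dp": [0, 0, -3.2], "rotation": [0, 0, 0]},
    {"dp": [0, 0, -4.0], "rotation": [0, 0, 0]},
    {"dp": [0, 0, -4.8], "rotation": [0, 0, 0]},
    {"dp": [0, 0, -5.6], "rotation": [0, 0, 0]},
    {"dp": [0, 0, -6.4], "rotation": [0, 0, 0]},
    {"dp": [0, 0, -7.2], "rotation": [0, 0, 0]},
    {"dp": [0, 0, -7.5], "rotation": [0, 0, 0]},
  ],
)

```text
time_s: 8.83
tcp_pos: [0.5686, 0.0101, 0.2755]
ee_rot: [0.996, -0.092, 0.0, 0.001]
wrist_force: [2.8, -4.6, -9.4]
gripper_width: 0.397
gripper_force: 51.8
```

Emit:
jog_arm(
  plan=[
    {"dp": [0, 0, -0.2], "rotation": [0, 0, 0]},
    {"dp": [0, 0, -0.2], "rotation": [0, 0, 0]},
    {"dp": [0, 0, -0.2], "rotation": [0, 0, 0]},
  ],
)

```text
time_s: 9.08
tcp_pos: [0.5687, 0.0101, 0.2773]
ee_rot: [0.996, -0.092, 0.0, 0.001]
wrist_force: [1.9, -5.6, -4.9]
gripper_width: 0.398
gripper_force: 52.2
```

Run:
```python
from h import *
s=manip.sense();print(s["tcp_pos"].round(4),s["wrist_force"].round(1),s["gripper_width"]*85,s["qpos"].round(2))
ims=[]
for n,im,W in cloud():
    H=W[...,2]
    if n=="scene":
        r=np.hypot(W[...,0]-.569,W[...,1]-.0105)
        m=(r<.03)&(H>.1);print(np.sort(H[m])[-5:])
        cv2.imwrite("pics/c4.png",cv2.resize(im[80:230,190:350,::-1],None,fx=4,fy=4,interpolation=cv2.INTER_CUBIC))
```

```text
[0.5687 0.0101 0.2773] [ 1.9 -5.6 -4.9] 33.847318514296546 [-0.74  0.47  1.06  1.4  -0.41  1.5  -1.46]
[0.68393586 0.68477088 0.6849904  0.68517247 0.68558125]
```

View pics/c4.png

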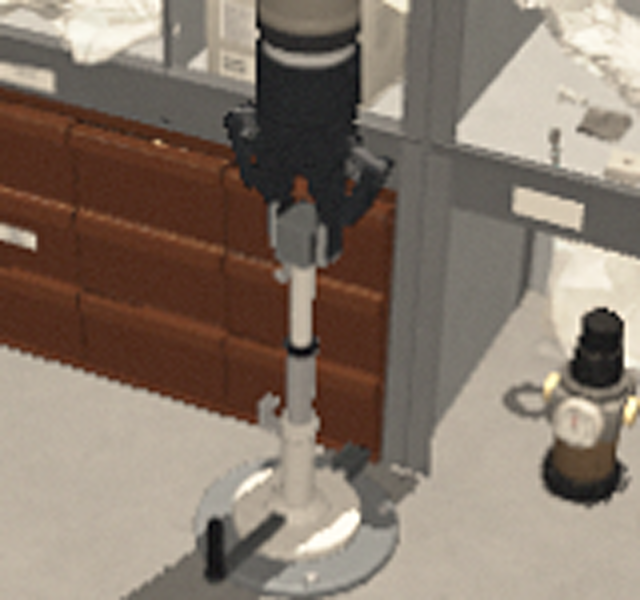

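Both tubes are out, with the collar at (300,348). I'll pull a few more mm until the force shows the stop.

Emit:
jog_arm(
  plan=[
    {"dp": [0, 0, -0.2], "rotation": [0, 0, 0]},
    {"dp": [0, 0, -0.35], "rotation": [0, 0, 0]},
    {"dp": [0, 0, -0.35], "rotation": [0, 0, 0]},
    {"dp": [0, 0, -0.35], "rotation": [0, 0, 0]},
  ],
)

```text
time_s: 9.52
tcp_pos: [0.5686, 0.0102, 0.2799]
ee_rot: [0.996, -0.092, -0.0, 0.001]
wrist_force: [3.8, -6.0, -8.8]
gripper_width: 0.4
gripper_force: 52.6
```

Emit:
jog_arm(
  plan=[
    {"dp": [0, 0, -0.15], "rotation": [0, 0, 0]},
    {"dp": [0, 0, -0.2], "rotation": [0, 0, 0]},
    {"dp": [0, 0, -0.2], "rotation": [0, 0, 0]},
    {"dp": [0, 0, -0.2], "rotation": [0, 0, 0]},
  ],
)

```text
time_s: 9.85
tcp_pos: [0.5684, 0.0103, 0.2801]
ee_rot: [0.996, -0.092, -0.001, 0.002]
wrist_force: [5.9, -7.4, -16.9]
gripper_width: 0.397
gripper_force: 52.1
```

Run:
```python
from h import *
for n,im,W in cloud():
    H=W[...,2];d=W[...,:2]-np.r_[.569,.0105];r=np.hypot(d[...,0],d[...,1]);a=np.arctan2(d[...,1],d[...,0])
    m=(H>.045)&(H<.093)&(r>.09)&(r<.13)&(abs(a)>1)
    if m.sum()>2:print(n,m.sum(),np.median(W[m],0).round(4),np.median(a[m]).round(3))
s=manip.sense();print(s["ft_torque"].round(2),s["tcp_pos"].round(4),abs(s["joint_velocities"]).max())
```

```text
scene 51 [0.4558 0.0252 0.0716] 3.011
[-0.85 -1.42  0.09] [0.5684 0.0103 0.28  ] 0.0014329674534616812
```

The handle has stayed in the clicked-home position (3.011, as before) and the mast is against its second stop, so I'm handing in.

```bash
python3 -c "
from rig import manip
print(manip.hand_in())"
```

```text
the job is handed in; nothing more can be done
None
```

I handed the job in with the turntable clicked home over the plunger, the mast pulled against its second stop and the camera head still gripped at about 52 N; the judge returned no verdict.

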